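# Slide the top lapping plate off the stack into the corner of the lapping stand

## Task

Slide the brass lapping plate sideways off the top of the stack onto the deck of the blue lapping stand beside it, pushing it by its edge and never lifting it, and press it up against the end stop; then push it across until it also bears on the side fence, so that it ends square in the corner, touching both. Feel for the stops: press firmly enough to seat the plate (about 4 N on each) but never push it harder than 15 N. Leave the other plates of the stack and everything else on the bench as they are, and let go of the plate at the end.

Things in the scene. Friction and masses are not known exactly. Their poses are not given: they have to be found in the camera images.
- plate_center (a point): centre (half-way through the thickness) of the brass lapping plate that lies on top of the stack: a flat plate 70 mm along its own x, 90 mm along its own y, 10 mm thick (0.43 to 0.64 kg). Loose, too wide to grip: pushed by an edge, it takes some 1 to 2.5 N to slide. Its lower face starts 34 mm above the table
- plate_under_center (a point): centre of the bright steel plate of the same size that lies directly beneath the brass one, its top 34 mm above the table; loose, held by friction alone
- plate_mid_center (a point): centre of the pale aluminium plate of the same size, third from the top; loose. The plates lie up to 2 mm out of line with one another
- plate_low_center (a point): centre of the dark steel plate of the same size at the bottom of the stack, lying on a fixed 4 mm cork pad; loose
- stand: the fixed blue lapping stand beside the stack; origin at table height. Flat deck 32.5 mm above the table (1.5 mm below the underside of the brass plate in the stack), x from -65 to +90 mm, y from -60 to +90 mm in its frame. The stack stands off its -y edge across a gap of 2 to 13 mm, turned up to 0.06 rad, its middle at about x = -9 to +5 mm
- deck (a point): a point on the deck's surface at x = 0, y = 0 of the stand. Two rigid steel bars 12 mm wide, 8 mm high, are screwed to the deck; their settings differ each time and are not reported (see or feel them). The end stop lies along x, its face towards the stack somewhere from y = +45 to +75 mm; the side fence lies along y, its face towards the robot somewhere from x = +50 to +78 mm
- dome_center (a point): a clear glass dust dome with a knob, 120 mm across and 110 mm high, standing on the table; its centre is 55 mm up; to be left alone
- loupe_center (a point): a black eye loupe, 33 mm across and 30 mm high, on the table behind the end stop, past the edge of the deck; to be left alone
- oil_pot_center (a point): a small amber glass pot with a red cap, 32 mm across and 30 mm high, on the table beyond the side fence; to be left alone
- driver_center (a point): a small screwdriver 107 mm long and 10 mm thick lying on the table beyond the stack (on the side fence's side); to be left alone
- case_ring_center (a point): a steel watch case ring, 40 mm across and 9 mm high, on the round wooden board (164 mm across, 18 mm high); to be left alone
- case_back_center (a point): a steel watch case back, 36 mm across and 5 mm thick, on the round wooden board; to be left alone
Not all that is in view belongs to the job. What is meant by the part that bears plate_center is not orange or red, and is the larger of those in its own colour.

How it is judged (in metres and radians):
On the way, in this order (a step that is already met when the one before it is completed fails the run):
1. the brass plate is off the stack, on the deck, and pressed against the end stop with at least 1 N (y of plate_center in the frame of end_stop above -0.0485 m and height (world z) of plate_center below 0.0395 m and contact force between plate and end_stop above 1 N), for 0.05 s.
2. the brass plate is pressed against the side fence with at least 1 N (x of plate_center in the frame of side_fence above -0.0385 m and contact force between plate and side_fence above 1 N), for 0.05 s.
At the end, for the whole second after the job is handed in: The brass plate lies flat and at rest on the stand's deck, its edges within 1.5 mm of the end stop and of the side fence and square to them within 0.025 rad; the three other plates are within 5 mm of where they started and the dome, loupe, pot, screwdriver, case ring and case back within 10 mm (x of plate_center in the frame of side_fence between -0.0365 and -0.0335 m and y of plate_center in the frame of end_stop between -0.0465 and -0.0435 m and height (world z) of plate_center between 0.036 and 0.0385 m and angle between the y axis of plate_center and the y axis of stand, either way round below 0.025 rad and angle between plate_center's own z axis and vertical below 0.03 rad and linear speed of plate below 0.005 m/s and distance of each of plate_under_center, plate_mid_center, plate_low_center from where it was at the start of the episode below 0.005 m and distance of each of dome_center, loupe_center, oil_pot_center, driver_center, case_ring_center, case_back_center from where it was at the start of the episode below 0.01 m); the robot touches nothing.
It fails at once if the brass plate is pushed or pressed by the gripper with more than 15 N (contact force between any of the fingers, the arm and plate above 15 N).
It fails at once if the brass plate is lifted (its centre more than 6 mm above its height in the stack) or tipped by more than 0.15 rad (height (world z) of plate_center above 0.045 m or angle between plate_center's own z axis and vertical above 0.15 rad).
It fails at once if a plate of the rest of the stack is shifted by more than 5 mm (distance of any of plate_under_center, plate_mid_center, plate_low_center from where it was at the start of the episode above 0.005 m).
It fails at once if a bystander is moved by more than 10 mm (distance of any of dome_center, loupe_center, oil_pot_center, driver_center, case_ring_center, case_back_center from where it was at the start of the episode above 0.01 m).
It also fails if it takes over 72 s, if anything falls off the work surface, if the arm or the gripper's body presses on something with over 40 N, if the wrist force passes 120 N, or if a joint passes its speed limit or range.

## Robot

A 6-joint arm with a two-finger parallel gripper is mounted at the origin on the work surface. World frame = base frame: x ahead of the robot, y to its left, z up, the work surface at z = 0. Lengths are in m, angles in degrees, forces in N, time in s.
With the tool pointing down it reaches from about 0.35 to 0.875 m from the base axis. Payload 4.2 kg.
Tool frame: the origin (TCP) lies midway between the tips of the shut fingers; the grasp point (between the pads) lies 19 mm behind it; y points along the fingers, z is the direction in which the jaws open and shut, and the axes are right-handed (so a half turn about y gives the same grasp; the last joint's range is limited). The gripper opens to 87 mm and grips with 3 to 60 N. Pads are 19 mm wide; open, the fingers measure 117 mm over their backs; the gripper's body (75 mm by 190 mm) begins 51 mm behind the grasp point.
Start: joints at [-48.896, 22.042, 0.453, 0, -68.411, -14.817], TCP at [0.277, -0.56, 0.223] pointing down, gripper open.
Joint ranges: [-179.83, 179.83], [-69.29, 118.12], [-61.27, 80.66], [-181.25, 117.63], [-171.15, -9.14], [-177.46, 177.46]. Speed limits (degrees/s): [159.86, 159.86, 180, 180, 180, 180].

## Interface

Orientations are given as [roll, pitch, yaw] about the fixed x, y, z axes, in that order (R = Rz(yaw) Ry(pitch) Rx(roll)).
In Python, from workcell import env gives the robot as it stands. The module is installed in compiled form; this text tells all that it offers. Calls block until the motion is done:
- env.goto(position, orientation): joint-space move of the TCP to a pose.
- env.move_straight(position, rotation=None, rate=0.15, force_limit=None): straight line of the TCP; rotation=None keeps the orientation; rate is the mean speed in m/s. With force_limit (N) it stops when the force on the tool has changed by that much, and returns True; else False.
- env.set_joints(angles): joint-space move.
- env.gripper_to(opening, grasp_force=None): opening from 0.0 (shut) to 1.0 (fully open); grasp_force is the grip in N (None keeps the last); returns when the fingers have stopped.
- env.dwell(seconds).
- env.inverse_kinematics(position, orientation): joint angles nearest the present ones, or None.
- env.read_state(): the state.
- env.grab_frame(name): name is "scene" or "top"; returns a dict with "image" (480x640x3 uint8, blue, green, red), "fx", "fy", "cx", "cy" (pixels), "D" ([k1, k2, p1, p2, k3] as OpenCV has them; the pictures are not rectified), "position" and "orientation" of the camera in the world. Camera axes: x right, y up, looking along -z (the intrinsics and any distortion apply to the point x, -y, -z); pixel columns grow to the right and rows downward; lengths in m; the calibration is good to about 2 mm. A picture is of the moment at which its call begins. There is no depth.
A pose or a line that the arm cannot do raises env.Unreachable and nothing moves.
- env.close_job(): hands the job in, once; it reports no verdict.
Trained networks look in a picture, given as the dict that the camera call returned (one of the last four; its "shot" number tells which), for a name from the list of things; names that differ only in an ending like _2 or _b are one class to them, and where a whole thing is asked for, a point or a joint stands for the part that bears it (a point fixed in the world has none). Each returns a list of dicts, best first, with "score" (0 to 1); they miss things now and then, are a little off and sometimes report something else, mostly with a low value. They report only what shows in the picture. A call takes as long as a camera call. They do not tell look-alikes from the thing itself.
- env.search_frame(picture, thing): "xyz" ([x, y, z] in m, in world coordinates, good to about 4 mm: the middle of the surface that is visible of it).
- env.trace(picture, thing): "mask" (480x640 bool, what is visible of it).
The state is a dict: "clock": time; "joint_positions": joint angles; "qvel": joint speeds; "joint_torque": joint torques, N m; "position": TCP position; "tool_rot": TCP orientation; "force": force on the tool from outside, world axes, zero at the start; "wrist_torque": the same for the moment, N m; "opening": opening from 0.0 (shut) to 1.0 (fully open).
Only numpy, scipy, OpenCV 4.12 (cv2) and the standard library are available. Lean on these libraries where they do the work, as an engineer would, in place of code of your own. Each camera call takes 0.05 s, during which the arm holds its last target. There are 200 camera calls.

## Working session

There is one attempt and no reset: what is moved stays moved. The work goes in short steps, each a Python script; the robot and the scene stay as the last script left them, time stands still between calls to the robot, and variables do not carry over. Pictures are saved under pics/ and viewed, about 8 in all and at most 12, crops included, and the job is handed in when it is done.

```bash
mkdir -p pics
python3 - <<'E'
from workcell import env
import cv2, numpy as np
np.set_printoptions(precision=4,suppress=True)
for n in ("scene","top"):
    p=env.grab_frame(n); cv2.imwrite(f"pics/{n}0.png",p["image"])
    print(n,p["fx"],p["fy"],p["cx"],p["cy"],p["D"],p["position"],p["orientation"])
    for t in ("plate_center","stand","plate_under_center","dome_center","loupe_center","oil_pot_center","driver_center"):
        print(t,[(np.round(d["xyz"],4).tolist(),round(d["score"],2)) for d in env.search_frame(p,t)])
print(env.read_state())
E
```

```text
scene 570.7091540878943 570.7091540878943 327.6881725964873 242.1994407769523 [0.0514 0.     0.     0.     0.    ] [ 1.5649 -0.3415  0.8478] [54.4724 -0.3459 72.8096]
plate_center [([0.4676, -0.1614, 0.0095], 0.93), ([0.4012, -0.0427, 0.0035], 0.87), ([0.6484, -0.1414, 0.0086], 0.66)]
stand [([0.5583, 0.0984, 0.035], 0.71), ([0.5833, -0.03, 0.0189], 0.47), ([0.6007, -0.3915, 0.0263], 0.42)]
plate_under_center [([0.5796, -0.0344, 0.0287], 0.45)]
dome_center [([0.6851, 0.4102, 0.0519], 0.84)]
loupe_center [([0.4991, 0.2165, 0.0255], 0.71)]
oil_pot_center [([0.6635, 0.1056, 0.0286], 0.61)]
driver_center [([0.6637, 0.1042, 0.0288], 0.69)]
top 581.0352356697682 581.0352356697682 317.4858671782852 245.83036906276774 [-0.1919  0.      0.      0.      0.    ] [ 0.388  -0.0034  1.3892] [  7.5445  -0.0732 -91.1244]
plate_center [([0.4612, -0.1638, 0.0061], 0.96), ([0.6715, -0.1452, 0.0141], 0.8), ([0.395, -0.042, 0.0063], 0.59), ([0.5524, -0.0179, 0.0414], 0.56)]
stand [([0.5295, 0.1042, 0.0292], 0.6)]
plate_under_center []
dome_center [([0.6435, 0.4143, 0.0664], 0.7)]
loupe_center []
oil_pot_center [([0.6546, 0.107, 0.03], 0.69), ([0.6654, -0.0019, 0.0119], 0.4)]
driver_center [([0.5594, -0.4421, 0.0205], 0.25)]
{'clock': 0.8, 'joint_positions': array([-48.8968,  22.039 ,   0.4538,  -0.0011, -68.4124, -14.8184]), 'qvel': array([-0.0495, -0.1027,  0.0296, -0.014 , -0.0267,  0.0169]), 'joint_torque': array([  0.0006, -39.041 ,  18.7611,   4.2242,   0.0156,  -0.    ]), 'position': array([ 0.2768, -0.5603,  0.2226]), 'tool_rot': array([-90.002 ,  -0.0016,  26.2844]), 'force': array([ 0.3741,  0.2924, -1.1476]), 'wrist_torque': array([-0.0178,  0.0214, -0.013 ]), 'opening': 0.9994779174507057}
```

View pics/top0.png

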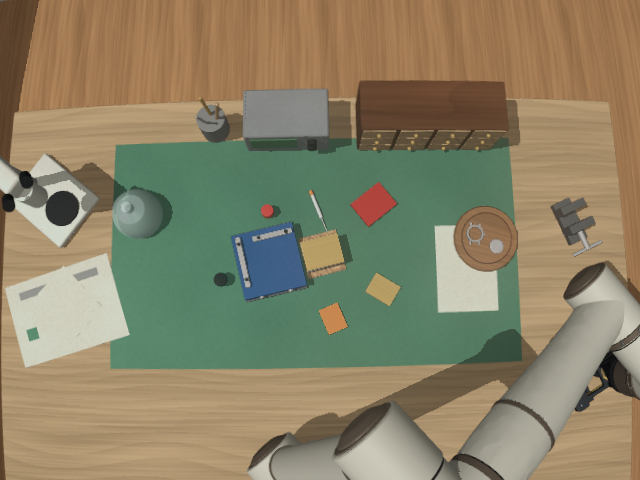

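View pics/scene0.png

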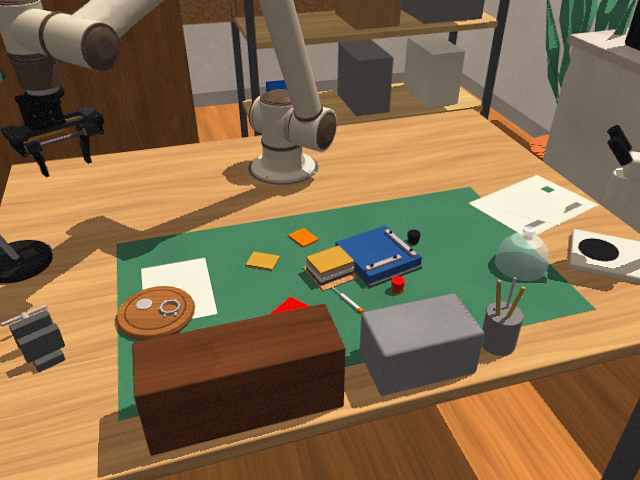

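The candidates for the plate are the brass plate on the stack (top ≈ 323,252), a smaller loose brass plate (383,289), an orange one (333,319) and a red one (374,204). The one meant is at (323,252): it is brass, the larger of the two brass plates, on the stack and next to the blue stand. I'll confirm this in a crop and measure it.

```bash
cat > h.py <<'E'
from workcell import env
import cv2, numpy as np
from scipy.spatial.transform import Rotation as Rot
np.set_printoptions(precision=4,suppress=True)
def rays(p,uv):
    K=np.array([[p["fx"],0,p["cx"]],[0,p["fy"],p["cy"]],[0,0,1.]])
    n=cv2.undistortPoints(np.asarray(uv,float).reshape(-1,1,2),K,np.asarray(p["D"],float)).reshape(-1,2)
    return Rot.from_euler("xyz",p["orientation"],degrees=True).apply(np.c_[n[:,0],-n[:,1],-np.ones(len(n))])
def plane(p,uv,z):
    d=rays(p,uv); o=np.asarray(p["position"]); return (o+d*((z-o[2])/d[:,2])[:,None])[:,:2]
def blob(p,mask,z,near):
    cs,_=cv2.findContours(mask.astype(np.uint8),cv2.RETR_EXTERNAL,cv2.CHAIN_APPROX_NONE)
    cs=[c for c in cs if cv2.pointPolygonTest(c,near,False)>=0]
    if not cs: return None
    w=plane(p,cs[0].reshape(-1,2),z)
    return cv2.minAreaRect((w*1000).astype(np.float32)),cs[0]
E
python3 - <<'E'
from h import *
p=env.grab_frame("top"); im=p["image"]
cv2.imwrite("pics/crop1.png",cv2.resize(im[208:312,222:362],None,fx=5.7,fy=5.7,interpolation=cv2.INTER_CUBIC))
hsv=cv2.cvtColor(im,cv2.COLOR_BGR2HSV)
for n,uv in dict(brass=(323,250),brass2=(335,245),cork=(330,270),deck=(270,265),bar=(242,262),fence=(268,236),mat=(300,330),small=(383,289)).items(): print(n,hsv[uv[1],uv[0]])
m=cv2.inRange(hsv,(15,90,120),(30,255,255)); m2=cv2.inRange(hsv,(105,120,60),(125,255,255))
for m_,z,nr in ((m,.044,(323,250)),(m2,.0325,(270,265)),(m,0.01,(383,289))):
    r=blob(p,m_>0,z,nr)
    if r: print(r[0],cv2.boxPoints(r[0]).tolist())
E
```

```text
brass [ 20 114 181]
brass2 [ 21 115 182]
cork [ 16  96 176]
deck [106 136 133]
bar [ 17  10 174]
fence [ 17  11 169]
mat [ 72  80 127]
small [ 21 113 179]
((556.2833862304688, -17.273521423339844), (78.44788360595703, 89.31466674804688), 12.529658317565918) [[508.305419921875, 17.810808181762695], [527.6817626953125, -69.37672424316406], [604.2613525390625, -52.35784912109375], [584.885009765625, 34.829681396484375]]
((535.353271484375, 107.51350402832031), (154.0507354736328, 146.66432189941406), 12.39971923828125) [[444.37799072265625, 162.59536743164062], [475.87127685546875, 19.352237701416016], [626.3285522460938, 52.431640625], [594.8352661132812, 195.67477416992188]]
((464.25701904296875, -161.54039001464844), (68.11129760742188, 53.34129333496094), 57.45210647583008) [[423.453125, -175.89840698242188], [468.416748046875, -204.59625244140625], [505.0609130859375, -147.182373046875], [460.0972900390625, -118.48452758789062]]
```

View pics/crop1.png

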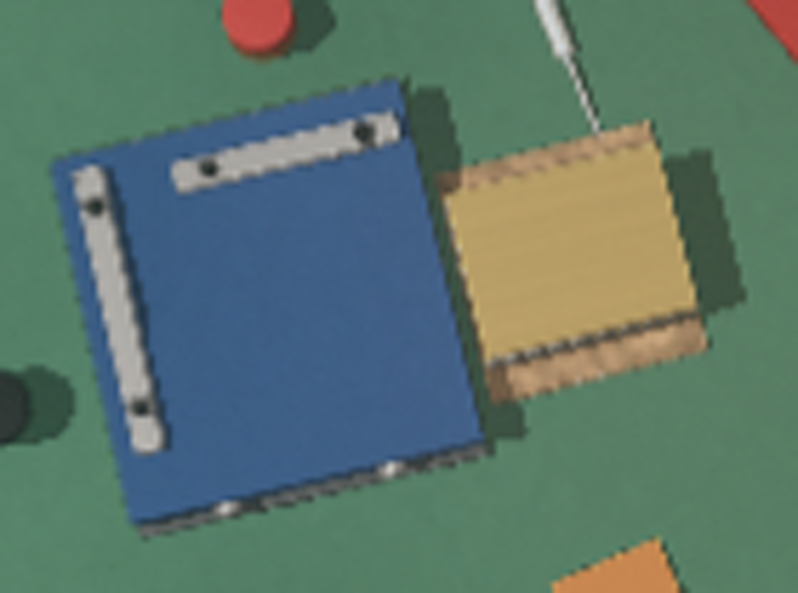

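The crop confirms it: the brass plate on the stack has corners at about (445,200), (650,150), (698,312) and (488,362) in the crop. The end stop is at left and the fence on top, and the stack's right-hand side is clear. Next I'll compute the stand frame and the plate pose.

Run:
```python
from h import *
p=env.grab_frame("top")
f=lambda c,z: plane(p,(np.array(c,float)+.5)/5.7-.5+[222,208],z)
D=f([(52,160),(405,80),(487,440),(135,525)],.0325)
S=f([(105,168),(163,440)],.0405); F=f([(178,193),(400,138)],.0405)
P=f([(445,200),(650,150),(698,312),(488,362)],.044)
def yaw(v): return np.degrees(np.arctan2(v[1],v[0]))
print("edges yaw", yaw(D[0]-D[3]),yaw(D[1]-D[2]),yaw(D[0]-D[1])-90,yaw(D[3]-D[2])-90,"stop",yaw(S[0]-S[1]),"fence",yaw(F[0]-F[1])-90)
print("sizes",np.linalg.norm(D-np.roll(D,1,0),axis=1),np.linalg.norm(P-np.roll(P,1,0),axis=1))
th=np.mean([yaw(D[0]-D[3]),yaw(D[1]-D[2]),yaw(D[0]-D[1])-90,yaw(D[3]-D[2])-90,yaw(F[0]-F[1])-90]); 
c,s=np.cos(np.radians(th)),np.sin(np.radians(th)); R=np.array([[c,-s],[s,c]])
o=D.mean(0)-R@[.0125,.015]
loc=lambda q:(q-o)@R
print("th",th,"o",o,"\nS",loc(S),"\nF",loc(F),"\nP",loc(P),loc(P.mean(0)),"\nD",loc(D))
print("plate yaw",yaw(P[0]-P[3]),yaw(P[1]-P[2]),yaw(P[0]-P[1])-90,yaw(P[3]-P[2])-90, P.mean(0))
Pc=loc(P.mean(0))
for q,psi in ((Pc+[0,-.09],th-90),(Pc+[0,-.09],th+90),([-.06,0.01],th),([-.06,.01],th+180)):
    w=o+R@q
    for z in(.12,.0375): print(w,psi,env.inverse_kinematics([*w,z],[-90,0,(psi+180)%360-180]))
```

```text
edges yaw 12.598448192599905 11.833970342912226 11.752287134494622 12.580733360708493 stop 11.748551486348703 fence 12.926848762092646
sizes [0.1558 0.1506 0.1536 0.1486] [0.069  0.0867 0.0697 0.0881]
th 12.338457558561577 o [0.5267 0.0892] 
S [[ 0.0807  0.0685]
 [-0.0345  0.0697]] 
F [[ 0.0635  0.0413]
 [ 0.0645 -0.053 ]] 
P [[ 0.0345 -0.0651]
 [ 0.0351 -0.1518]
 [-0.0345 -0.155 ]
 [-0.0344 -0.0669]] [ 0.0002 -0.1097] 
D [[ 0.0906  0.0902]
 [ 0.0891 -0.0605]
 [-0.0645 -0.0591]
 [-0.0651  0.0894]]
plate yaw 13.816050678690061 14.999013906903519 12.731384329906703 12.315302472879921 [ 0.5503 -0.018 ]
[ 0.5695 -0.1059] -77.66154244143843 [   5.4812   22.9523  -14.1276    0.      -52.9201 -173.1427]
[ 0.5695 -0.1059] -77.66154244143843 [   5.4812   28.8317  -18.7749   -0.      -42.3934 -173.1427]
[ 0.5695 -0.1059] 102.33845755856157 [  5.4812  22.9523 -14.1276   0.     -52.9201   6.8573]
[ 0.5695 -0.1059] 102.33845755856157 [  5.4812  28.8317 -18.7749   0.     -42.3934   6.8573]
[0.4659 0.0861] 12.338457558561577 [  30.182    13.6518  -28.5018   -0.      -47.8464 -107.8435]
[0.4659 0.0861] 12.338457558561577 [  30.182    20.9664  -33.7077   -0.      -35.326  -107.8435]
[0.4659 0.0861] 192.33845755856157 [ 30.182   13.6518 -28.5018   0.     -47.8464  72.1565]
[0.4659 0.0861] 192.33845755856157 [ 30.182   20.9664 -33.7077   0.     -35.326   72.1565]
```

```bash
cat >> h.py <<'E'
th=12.34; c,s=np.cos(np.radians(th)),np.sin(np.radians(th)); R=np.array([[c,-s],[s,c]]); o=np.array([.5267,.0892])
W=lambda x,y,z: [*(o+R@[x,y]),z]
def st(tag=""):
    q=env.read_state(); l=(np.array(q["position"][:2])-o)@R; F=np.array(q["force"])
    print(tag,"t%.2f"%q["clock"],"loc",l,"z%.4f"%q["position"][2],"F",F[:2]@R,"%.2f"%F[2],"rot",q["tool_rot"],"op%.2f"%q["opening"]); return l
E
python3 - <<'E'
from h import *
env.gripper_to(0.4)
env.goto(W(0,-.182,.12),[-90,0,th+90]); st("above")
env.move_straight(W(0,-.182,.0375),rate=.1); env.dwell(.2); st("down")
print(env.move_straight(W(0,-.150,.0375),rate=.012,force_limit=6)); st("p1")
print(env.move_straight(W(0,-.120,.0375),rate=.025,force_limit=6)); st("p2")
p=env.grab_frame("top"); cv2.imwrite("pics/p2.png",cv2.resize(p["image"][208:312,222:362],None,fx=5.7,fy=5.7,interpolation=cv2.INTER_CUBIC))
E
```

```text
above t4.02 loc [-0.0002 -0.1828] z0.1202 F [-0.2373 -0.1929] -0.34 rot [-90.0186   0.0062 102.2582] op0.40
down t5.19 loc [ 0.0004 -0.1821] z0.0382 F [0.0717 0.3269] -0.93 rot [-90.0832   0.01   102.3438] op0.40
False
p1 t8.01 loc [-0.   -0.15] z0.0375 F [ 0.5937 -0.6569] 0.01 rot [-89.9979  -0.0013 102.3352] op0.40
False
p2 t9.36 loc [-0.0001 -0.1199] z0.0374 F [-0.2586  0.5483] 0.51 rot [-89.9933  -0.015  102.3238] op0.40
```

View pics/p2.png

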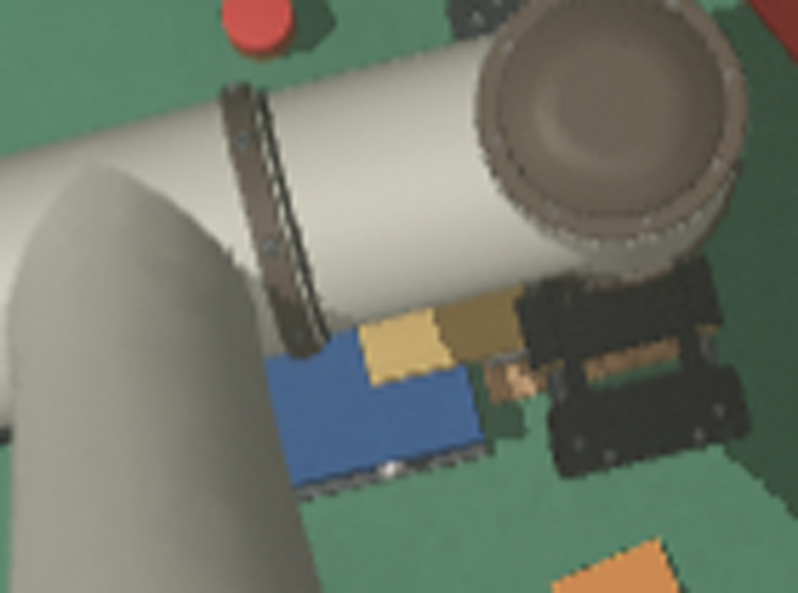

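The plate now overhangs the deck, with its leading corner at crop (372,385), and is still square. I'll carry on to the end stop.

Run:
```python
from h import *
print(env.move_straight(W(0,-.050,.0375),rate=.025,force_limit=6)); st("p3")
print(env.move_straight(W(0,0,.0375),rate=.010,force_limit=6.5)); st("stop"); env.dwell(.3); st("hold")
```

```text
False
p3 t12.36 loc [ 0.     -0.0501] z0.0375 F [-0.2296 -0.952 ] 0.24 rot [-90.0007   0.0007 102.3353] op0.40
True
stop t14.65 loc [ 0.     -0.0314] z0.0373 F [ 1.1302 -2.3486] 0.78 rot [-89.9729   0.0881 102.3942] op0.40
hold t14.95 loc [-0.0008 -0.0315] z0.0368 F [0.7578 0.7571] -0.85 rot [-89.871    0.0762 102.3483] op0.40
```

Run:
```python
from h import *
l=st("now")
for i in range(2):
    print(env.move_straight(W(0,-.015,.0375),rate=.005,force_limit=6.5)); st("press")
    for _ in range(4): env.dwell(.05); st(" h")
```

```text
now t14.95 loc [-0.0008 -0.0315] z0.0368 F [0.7578 0.7571] -0.85 rot [-89.871    0.0762 102.3483] op0.40
True
press t15.80 loc [-0.0012 -0.0315] z0.0366 F [ 0.8565 -0.3955] 0.02 rot [-89.7857   0.1767 102.3717] op0.40
 h t15.85 loc [-0.0014 -0.0315] z0.0364 F [ 1.2319 -0.1688] -0.84 rot [-89.759    0.1749 102.3638] op0.40
 h t15.90 loc [-0.0016 -0.0315] z0.0362 F [ 0.2053 -0.5939] 0.65 rot [-89.7315   0.1748 102.3557] op0.40
 h t15.95 loc [-0.0018 -0.0315] z0.0361 F [-0.0703 -1.0596] 0.91 rot [-89.7102   0.1769 102.3519] op0.40
 h t16.00 loc [-0.0019 -0.0316] z0.0361 F [ 0.8682 -1.4181] -0.06 rot [-89.6965   0.179  102.3514] op0.40
True
press t16.84 loc [-0.0022 -0.0315] z0.0358 F [ 0.3365 -0.4756] -0.56 rot [-89.6088   0.2725 102.3711] op0.40
 h t16.89 loc [-0.0024 -0.0315] z0.0356 F [ 0.5099 -0.7702] -0.36 rot [-89.5822   0.2725 102.3662] op0.40
 h t16.94 loc [-0.0026 -0.0316] z0.0355 F [-0.7405 -0.4669] 0.22 rot [-89.5568   0.2719 102.3546] op0.40
 h t16.99 loc [-0.0028 -0.0316] z0.0353 F [0.0373 0.1056] 0.01 rot [-89.5347   0.2741 102.3532] op0.40
 h t17.04 loc [-0.0028 -0.0316] z0.0353 F [-0.5471 -1.4619] 0.40 rot [-89.523    0.2753 102.3527] op0.40
```

The stop is felt repeatably at tool y = -31.5 mm. I'll back off, go round to the robot side and look.

Run:
```python
from h import *
l=st("now")
env.move_straight(W(l[0],-.042,.038),rate=.03)
env.move_straight(W(0,-.055,.11),rate=.12)
env.gripper_to(0.5)
env.goto(W(-.066,.02,.11),[-90,0,th+180]); st("above2")
for n,(u,v,x,y) in dict(top=(222,208,140,104),scene=(290,210,160,100)).items():
    p=env.grab_frame(n); im=p["image"]; cv2.imwrite(f"pics/a_{n}.png",cv2.resize(im[v:v+y,u:u+x],None,fx=5,fy=5,interpolation=cv2.INTER_CUBIC))
```

```text
now t17.04 loc [-0.0028 -0.0316] z0.0353 F [-0.5471 -1.4619] 0.40 rot [-89.523    0.2753 102.3527] op0.40
above2 t20.06 loc [-0.0658  0.02  ] z0.1101 F [0.4166 0.0417] -0.16 rot [ -90.0026    0.0183 -167.7081] op0.50
```

View pics/a_scene.png

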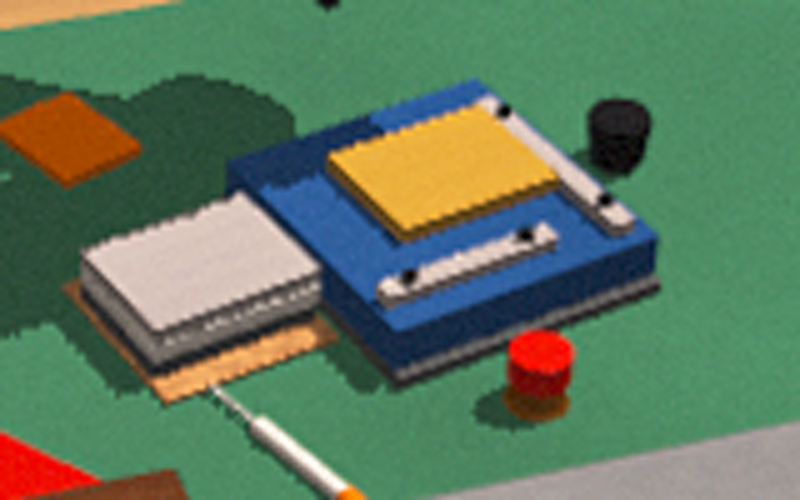

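View pics/a_top.png

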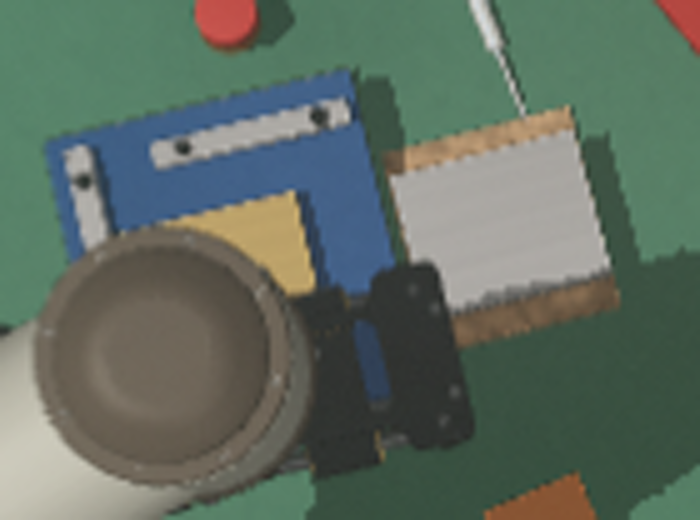

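The plate lies flush on the end stop (scene crop 490,105 to 555,180), and the stack sits where it was. The fence is about 29 mm away. Pushing across now.

Run:
```python
from h import *
env.move_straight(W(-.066,.02,.0375),rate=.08); env.dwell(.1); st("down")
print(env.move_straight(W(-.045,.0205,.0375),rate=.012,force_limit=6)); st("a")
print(env.move_straight(W(-.026,.0215,.0375),rate=.02,force_limit=6)); st("b")
print(env.move_straight(W(.005,.023,.0375),rate=.008,force_limit=7)); st("stop")
l=st(); print(env.move_straight(W(.010,l[1],.0375),rate=.005,force_limit=6)); l=st("again")
env.move_straight(W(l[0]-.012,l[1],.038),rate=.03)
env.move_straight(W(-.07,.02,.11),rate=.12); st("up")
p=env.grab_frame("scene"); cv2.imwrite("pics/b.png",cv2.resize(p["image"][210:310,290:450],None,fx=5,fy=5,interpolation=cv2.INTER_CUBIC))
```

```text
down t21.32 loc [-0.0656  0.0201] z0.0380 F [-0.1687  0.7749] 0.49 rot [ -90.0217    0.072  -167.6545] op0.50
False
a t23.22 loc [-0.045   0.0205] z0.0375 F [-0.4855 -0.057 ] 0.10 rot [ -89.9998   -0.0013 -167.6612] op0.50
False
b t24.32 loc [-0.0258  0.0216] z0.0376 F [-1.4662  1.0029] -0.99 rot [ -90.0138    0.0362 -167.6581] op0.50
True
stop t25.95 loc [-0.0192  0.0214] z0.0366 F [0.4797 0.0942] -0.07 rot [ -89.9421   -0.3688 -167.7164] op0.50
 t25.95 loc [-0.0192  0.0214] z0.0366 F [0.4797 0.0942] -0.07 rot [ -89.9421   -0.3688 -167.7164] op0.50
True
again t27.82 loc [-0.0193  0.0206] z0.0354 F [-0.012   0.1643] -0.48 rot [ -89.8361   -0.9293 -167.7816] op0.50
up t29.18 loc [-0.0701  0.02  ] z0.1096 F [-0.5019  0.6759] -0.62 rot [ -89.8027   -1.1238 -167.7963] op0.50
```

View pics/b.png

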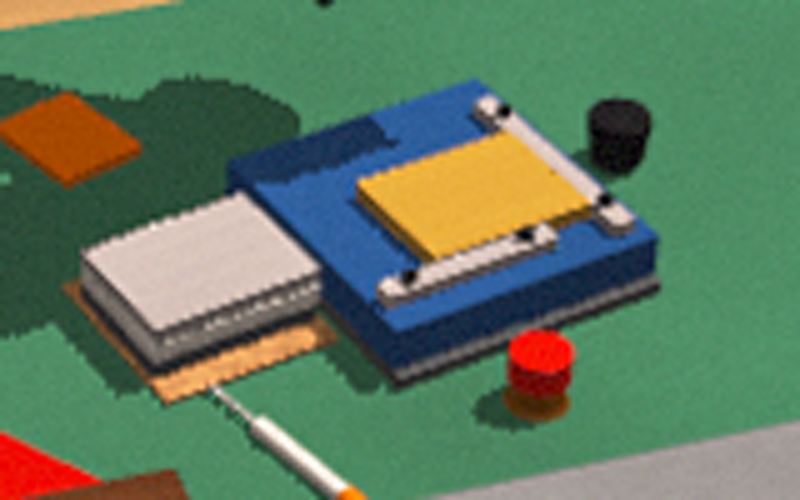

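The plate is in the corner: the fence was felt twice, at tool x = -19.2 and -19.3 mm. I'll feel both stops once more to check the end-stop contact survived the cross push.

Run:
```python
from h import *
env.gripper_to(0.4)
env.goto(W(.022,-.06,.11),[-90,0,th+90])
env.move_straight(W(.022,-.052,.0378),rate=.08); env.dwell(.1); st("down")
print(env.move_straight(W(.022,-.038,.0378),rate=.012,force_limit=5)); st("a")
print(env.move_straight(W(.022,-.02,.0378),rate=.008,force_limit=6)); l=st("stop")
env.move_straight(W(l[0],l[1]-.015,.038),rate=.04)
env.move_straight(W(0,-.06,.11),rate=.15)
env.gripper_to(0.5)
env.goto(W(-.066,.02,.11),[-90,0,th+180])
env.move_straight(W(-.045,.02,.0378),rate=.08); env.dwell(.1); st("down")
print(env.move_straight(W(-.024,.0205,.0378),rate=.012,force_limit=5)); st("a")
print(env.move_straight(W(-.005,.0215,.0378),rate=.008,force_limit=6)); l=st("fence")
env.move_straight(W(l[0]-.015,l[1],.038),rate=.04)
env.move_straight(W(-.07,.02,.12),rate=.15)
env.goto([.35,-.40,.25],[-90,0,26]); st("away")
a=env.grab_frame("top"); b=env.grab_frame("scene")
cv2.imwrite("pics/fin.png",np.vstack([cv2.resize(a["image"][213:303,222:362],None,fx=5,fy=3.3,interpolation=cv2.INTER_CUBIC),cv2.resize(b["image"][215:305,300:440],None,fx=5,fy=3.3,interpolation=cv2.INTER_CUBIC)]))
m=cv2.inRange(cv2.cvtColor(a["image"],cv2.COLOR_BGR2HSV),(15,90,120),(30,255,255))
m[:, 300:]=0; cs=max(cv2.findContours(m,cv2.RETR_EXTERNAL,cv2.CHAIN_APPROX_NONE)[0],key=cv2.contourArea)
w=(plane(a,cs.reshape(-1,2),.0425)-o)@R*1000; print(cv2.minAreaRect(w.astype(np.float32)),w.min(0),w.max(0))
```

```text
down t32.12 loc [ 0.0225 -0.052 ] z0.0384 F [0.3215 0.5924] -0.09 rot [-90.0811  -0.0077 102.3426] op0.40
False
a t33.44 loc [ 0.022  -0.0381] z0.0378 F [0.8511 0.4142] 0.19 rot [-90.0019  -0.0003 102.3326] op0.40
True
stop t34.56 loc [ 0.0218 -0.0314] z0.0376 F [ 1.5042 -1.8202] 0.15 rot [-89.9417   0.0893 102.3793] op0.40
down t38.67 loc [-0.0447  0.0201] z0.0384 F [-0.0908 -0.202 ] 0.29 rot [ -90.0206    0.0694 -167.6544] op0.50
False
a t40.58 loc [-0.0241  0.0205] z0.0378 F [-0.7251  0.5115] 0.74 rot [ -89.9995   -0.002  -167.6579] op0.50
True
fence t41.75 loc [-0.0191  0.0204] z0.0368 F [-0.0876 -0.349 ] 0.08 rot [ -89.9367   -0.3904 -167.7154] op0.50
away t44.89 loc [-0.2768 -0.4397] z0.2495 F [0.2003 0.1979] 0.21 rot [-89.9492   0.0205  26.0713] op0.50
((515.0343627929688, 204.61546325683594), (741.413818359375, 498.8245544433594), 73.08076477050781) [ 297.1719 -206.5062] [859.5315 612.4067]
```

View pics/fin.png

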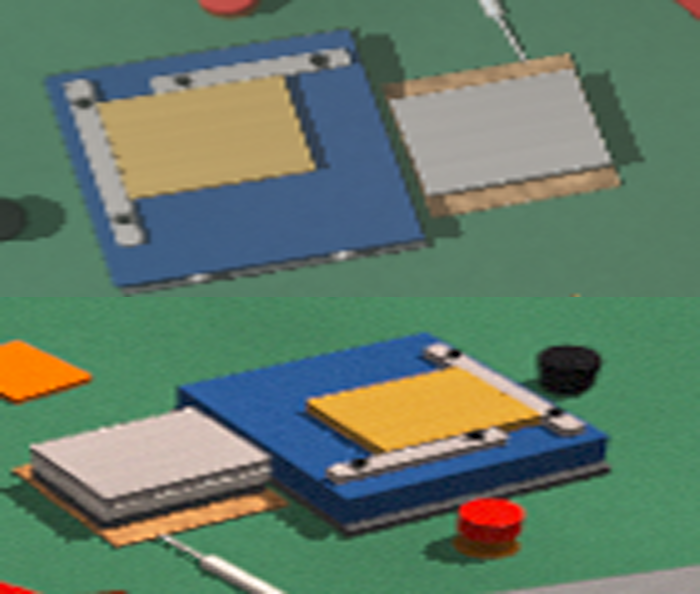

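The plate touches both bars, at top crop (100–130, 100–195) and (105–285, 80–100). The stack and the bystanders in this view look unmoved. Both stops were felt again within 0.1 mm of their earlier readings, so I'm handing in.

```bash
python3 -c "
from workcell import env
env.close_job()"
```

```text
the job is handed in; nothing more can be done
```

I slid the brass plate off the stack onto the stand's deck, pressed it against the end stop, then pushed it across onto the side fence. I let go and handed the job in at about 45 s of the 72 s; no verdict is reported.

- **Stops:** I felt the end stop at tool y = -31.5 mm, and at -31.4 mm again after the cross push. I felt the fence at tool x = -19.2, -19.3 and -19.1 mm. In the last pictures the plate lies square in the corner, touching both bars.
- **Force:** Each press was set to stop once the tool force changed by 5 to 7 N, so at most 7 N against the 15 N limit. The readings after each stop were only 0 to 2.5 N because the arm eases off at once, so I did not measure the peak force.
- **Stack and bystanders:** In the last crops the stack, loupe, pot and visible end of the screwdriver looked unmoved. The dome, case ring and case back were outside those crops; I never worked near them, but I did not check them at the end.
- **Failed check:** My final colour outline of the plate picked up the wooden bench instead, so its numbers mean nothing. The seating rests on the feel of the stops and the pictures.

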